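Put the brass pipe fittings away in their stock bins

ROBOT

A 6-joint arm with a two-finger parallel gripper is mounted at the origin on the work surface. World frame = base frame: x ahead of the robot, y to its left, z up, the work surface at z = 0. Lengths are in m, angles in degrees, forces in N, time in s.
With the tool pointing down it reaches from about 0.3 to 0.75 m from the base axis. Payload 8.5 kg.
Tool frame: the origin (TCP) lies on the centre line of the jaws, within the pads' length; the fingertips stand 17 mm ahead of it and the grasp point (between the pads) lies 2 mm behind it (env.tcp_to_tips is the distance from the TCP to the fingertips, in m); z points along the fingers, y is the line along which they close (so a half turn about z gives the same grasp; the last joint's range is limited). The gripper opens to 85 mm and grips with 20 to 120 N. Pads are 22 mm wide; open, the fingers measure 114 mm over their backs; the gripper's body (76 mm by 85 mm) begins 54 mm behind the grasp point. The pads swing forward as they close: fully open they stand 13 mm farther back than shut.
Start: joints at [61.748, 21.807, 74.336, -0, 83.858, -12.336], TCP at [0.151, 0.529, 0.213] pointing down, gripper open.
Joint ranges: [-178.18, 178.18], [-50.72, 133.34], [12.68, 142.11], [-81.47, 261.47], [9.98, 163.14], [-165.26, 165.26]. Speed limits (degrees/s): [136.94, 136.94, 180, 180, 180, 180].

INTERFACE

Orientations are given as a 3x3 rotation matrix whose columns are the frame's x, y, z axes.
In Python, from rig import env gives the robot as it stands. The module is installed in compiled form; this text tells all that it offers.
- The arm moves only by the shell command python3 -m pendant 'ROWS' [FORCE]. ROWS is JSON, a list of rows, each a list of 7 numbers: the opening, from 0 (shut) to 1 (fully open), then the shift along the tool's x, y, z in m, then the turn, a rotation vector about the tool's x, y, z in rad. A call has 1 to 5 rows; each row is the pose to reach, as a shift and turn from the pose commanded when the call began, along the tool's axes at that moment; what a row does not reach only later rows make up. A row lasts 1/8 s, in which the tool goes at most 62.5 mm and 10.7 degrees, less where a joint would pass 70% of its speed; a pose out of reach is approached as far as the arm can. A call with a gripper value outside its range is refused whole. The fingers move at their own pace and stop on an object; FORCE is the grip in N (left out, the last holds). Time passes only in rows, so rows that repeat a pose let the fingers close. It gives the time, the measured TCP pose, the force, the opening and the grip force at its end, in the units of the state.
- env.observe(): the state, without advancing time (a new reading comes with each control period).
- env.get_image(name): name is "scene" or "top" or "wrist"; returns a dict with "image" (400x640x3 uint8, blue, green, red), "fx", "fy", "cx", "cy" (pixels), "pose" (4x4, takes a point from camera to world coordinates). Camera axes: x right, y up, looking along -z (the intrinsics and any distortion apply to the point x, -y, -z); pixel columns grow to the right and rows downward; lengths in m; the calibration is good to about 2 mm. A picture is of the moment at which its call begins. There is no depth.
- env.close_job(): hands the job in; it is judged then, once.
Trained networks look in the newest picture that a camera, given by its name, has taken for a name from the list of things; names that differ only in an ending like _2 or _b are one class to them, and where a whole thing is asked for, a point or a joint stands for the part that bears it (a point fixed in the world has none). Each returns a list of dicts, best first, with "conf" (0 to 1); they miss things now and then, are a little off and sometimes report something else, mostly with a low value. They report only what shows in the picture. A call takes as long as a camera call. They do not tell look-alikes from the thing itself.
- env.find_in(camera, thing): "bbox" ([centre column, centre row, width, height] in pixels, round what is visible of it).
- env.trace(camera, thing): "mask" (400x640 bool, what is visible of it) and "bbox" ([centre column, centre row, width, height] in pixels, round what is visible of it).
- env.tip_of(camera, thing): "centre" ([column, row] in pixels: a listed point, or the origin of a listed thing).
The state is a dict: "time_s": time; "q": joint angles; "qvel": joint speeds; "joint_efforts": joint torques, N m; "position": TCP position; "tool_rot": TCP orientation; "ft_force": force on the tool from outside, world axes, zero at the start; "wrist_torque": the same for the moment, N m; "grip_width": finger opening in m; "gripper_force": force on a finger pad.
Only numpy, scipy, OpenCV 4.12 (cv2) and the standard library are available. Lean on these libraries where they do the work, as an engineer would, in place of code of your own. Each camera call takes 0.05 s, during which the arm holds its last target. There are 200 camera calls.

TASK

Put the four brass fittings away, each in its own bin: the tee in the red bin, the elbow in the blue bin, the hexagonal coupling in the yellow bin and the floor flange in the black bin. Set each one down on the bin's floor without dropping it, lying flat and the same way up as you found it. Leave the steel tee and the steel flange where they are on the mat.

Things in the scene. Friction and masses are not known exactly. Their poses are not given: they have to be found in the camera images.
- brass_tee: Brass (yellow metal) pipe tee lying flat on the bench mat, 30 mm high: a straight run, 30 mm diameter, 52 mm long, flat end faces, and a side branch of the same diameter, its end 28 mm from the run's axis. Origin: underside (on the 3 mm mat), below the middle of the run; body x along the run, +y along the branch, z up. Its end faces can be pinched along x. About 0.17 kg
- brass_elbow: Brass 90 degree pipe elbow lying flat on the bench mat, 30 mm high: two legs of 30 mm diameter meeting at a round corner, overall 65 by 65 mm. Origin: underside (on the 3 mm mat), centre of the 65 mm square; the legs' axes cross at (-17.5, -17.5) mm and run from there 50 mm, one along +x and one along +y; z up. A leg can be pinched across, 34 mm from the crossing. About 0.14 kg
- brass_hex: Brass hexagonal coupling standing upright, 30 mm high, 36 mm across flats, dark bore in the top. Origin: centre of its underside (on the 3 mm mat); z up; the normals of the flats lie along x and at 60 and 120 degrees from it. About 0.15 kg
- brass_flange: Brass (yellow metal) floor flange standing on its disc: disc of 60 mm diameter and 6 mm thickness, and above it a round hub of 32 mm diameter up to 36 mm height. Origin: centre of the disc's underside (on the 3 mm mat); z up along the hub. The hub can be pinched from any side. About 0.19 kg
- steel_tee: Steel (grey metal) pipe tee lying flat on the bench mat, 30 mm high: a straight run, 30 mm diameter, 52 mm long, flat end faces, and a side branch of the same diameter, its end 28 mm from the run's axis. Origin: underside (on the 3 mm mat), below the middle of the run; body x along the run, +y along the branch, z up. Its end faces can be pinched along x. About 0.17 kg. To be left alone
- steel_flange: Steel (grey metal) floor flange standing on its disc: disc of 60 mm diameter and 6 mm thickness, and above it a round hub of 32 mm diameter up to 36 mm height. Origin: centre of the disc's underside (on the 3 mm mat); z up along the hub. The hub can be pinched from any side. About 0.19 kg. To be left alone
- bin_red: Red open stock bin, fixed to the bench. Outside 140 mm (body x) by 106 mm (body y), walls and floor 3 mm thick, so inside 134 by 100 mm; walls 50 mm high, but the front (-x) wall and the 35 mm of the side walls next to it only 28 mm high. Origin: centre of its underside, floor surface 3 mm above; z up
- bin_blue: Blue open stock bin, fixed to the bench. Outside 140 mm (body x) by 106 mm (body y), walls and floor 3 mm thick, so inside 134 by 100 mm; walls 50 mm high, but the front (-x) wall and the 35 mm of the side walls next to it only 28 mm high. Origin: centre of its underside, floor surface 3 mm above; z up
- bin_yellow: Yellow open stock bin, fixed to the bench. Outside 140 mm (body x) by 106 mm (body y), walls and floor 3 mm thick, so inside 134 by 100 mm; walls 50 mm high, but the front (-x) wall and the 35 mm of the side walls next to it only 28 mm high. Origin: centre of its underside, floor surface 3 mm above; z up
- bin_black: Black open stock bin, fixed to the bench. Outside 140 mm (body x) by 106 mm (body y), walls and floor 3 mm thick, so inside 134 by 100 mm; walls 50 mm high, but the front (-x) wall and the 35 mm of the side walls next to it only 28 mm high. Origin: centre of its underside, floor surface 3 mm above; z up
Things that resemble listed ones, but are neither listed nor needed, are in the scene too. What is shaped like the bin_blue but white is not meant.

How it is judged (in metres and radians):
At the end, for the whole second after the job is handed in: Tee in red, elbow in blue, hexagonal coupling in yellow, flange in black: origin within 50 mm (bin x) and 38 mm (bin y) of the bin's centre and under 10 mm above its underside, within 0.2 rad of upright, released, at rest; both steel fittings within 20 mm of their start (x of brass_tee in the frame of bin_red between -0.05 and 0.05 m and y of brass_tee in the frame of bin_red between -0.038 and 0.038 m and z of brass_tee in the frame of bin_red below 0.01 m and angle between each of brass_tee, brass_elbow, brass_hex, brass_flange's own z axis and vertical below 0.2 rad and linear speed of each of brass_tee, brass_elbow, brass_hex, brass_flange below 0.02 m/s and angular speed of each of brass_tee, brass_elbow, brass_hex, brass_flange below 0.2 rad/s and contact force between the fingers and brass_tee below 0.1 N and x of brass_elbow in the frame of bin_blue between -0.05 and 0.05 m and y of brass_elbow in the frame of bin_blue between -0.038 and 0.038 m and z of brass_elbow in the frame of bin_blue below 0.01 m and contact force between the fingers and brass_elbow below 0.1 N and x of brass_hex in the frame of bin_yellow between -0.05 and 0.05 m and y of brass_hex in the frame of bin_yellow between -0.038 and 0.038 m and z of brass_hex in the frame of bin_yellow below 0.01 m and contact force between the fingers and brass_hex below 0.1 N and x of brass_flange in the frame of bin_black between -0.05 and 0.05 m and y of brass_flange in the frame of bin_black between -0.038 and 0.038 m and z of brass_flange in the frame of bin_black below 0.01 m and contact force between the fingers and brass_flange below 0.1 N and distance of each of steel_tee, steel_flange from where it was at the start of the episode below 0.02 m); the robot touches nothing.
It fails at once if a steel fitting is shifted by more than 20 mm (distance of any of steel_tee, steel_flange from where it was at the start of the episode above 0.02 m).
It fails at once if a brass fitting is dropped (moves faster than 0.8 m/s while no finger touches it) ((linear speed of brass_tee above 0.8 m/s and contact force between the fingers and brass_tee below 0.01 N) or (linear speed of brass_elbow above 0.8 m/s and contact force between the fingers and brass_elbow below 0.01 N) or (linear speed of brass_hex above 0.8 m/s and contact force between the fingers and brass_hex below 0.01 N) or (linear speed of brass_flange above 0.8 m/s and contact force between the fingers and brass_flange below 0.01 N)).
It also fails if it takes over 106 s, if anything falls off the work surface, if the arm or the gripper's body presses on something with over 40 N, if the wrist force passes 120 N, or if a joint passes its speed limit or range.

## Working session

There is one attempt and no reset: what is moved stays moved. The work goes in short steps, Python scripts to look and compute and a shell command to move; the robot and the scene stay as the last step left them, time stands still between calls to the robot, and variables do not carry over. Pictures are saved under pics/ and viewed, at most 14 in all, crops included, and the job is handed in when it is done.

```bash
mkdir -p pics; python3 - <<'E'
from rig import env
import cv2,numpy as np
for c in ["scene","top","wrist"]:
    d=env.get_image(c); cv2.imwrite(f"pics/{c}0.png",d["image"])
    print(c,{k:np.round(v,3).tolist() for k,v in d.items() if k!="image"})
s=env.observe();print({k:np.round(v,3).tolist() for k,v in s.items()})
for c in ["top"]:
    for t in ["brass_tee","brass_elbow","brass_hex","brass_flange","steel_tee","steel_flange","bin_red","bin_blue","bin_yellow","bin_black"]:
        print(t,[(np.round(r["centre"]).tolist(),round(r["conf"],2)) for r in env.tip_of(c,t)])
E
```

```text
scene {'fx': 362.96, 'fy': 362.96, 'cx': 319.614, 'cy': 199.62, 'pose': [[0.483, -0.731, 0.483, 0.986], [0.876, 0.405, -0.263, -0.339], [-0.004, 0.549, 0.836, 0.766], [0.0, 0.0, 0.0, 1.0]]}
top {'fx': 432.112, 'fy': 432.112, 'cx': 316.587, 'cy': 193.877, 'pose': [[0.024, 0.987, -0.16, 0.327], [-1.0, 0.023, -0.006, -0.092], [-0.002, 0.16, 0.987, 1.369], [0.0, 0.0, 0.0, 1.0]]}
wrist {'fx': 352.52, 'fy': 352.52, 'cx': 314.646, 'cy': 197.028, 'pose': [[0.274, -0.918, -0.288, 0.076], [0.962, 0.26, 0.084, 0.55], [-0.002, -0.3, 0.954, 0.372], [0.0, 0.0, 0.0, 1.0]]}
{'time_s': 0.15, 'q': [61.747, 21.833, 74.371, 0.0, 83.858, -12.337], 'qvel': [0.032, -0.123, -0.202, -0.015, -0.0, 0.054], 'joint_efforts': [0.002, -44.862, -23.135, -0.0, 0.004, 0.0], 'position': [0.151, 0.529, 0.213], 'tool_rot': [[-0.962, 0.274, -0.001], [0.274, 0.962, -0.001], [0.0, -0.001, -1.0]], 'ft_force': [-0.872, -0.121, -0.049], 'wrist_torque': [-0.044, 0.003, 0.007], 'gripper_force': 0.0, 'grip_width': 0.086}
brass_tee [([268.0, 217.0], 0.67)]
brass_elbow [([268.0, 217.0], 0.69), ([197.0, 228.0], 0.53)]
brass_hex [([348.0, 226.0], 0.48), ([268.0, 219.0], 0.36), ([196.0, 229.0], 0.21)]
brass_flange [([233.0, 225.0], 0.61), ([346.0, 224.0], 0.29)]
steel_tee [([308.0, 216.0], 0.53), ([261.0, 159.0], 0.19)]
steel_flange [([382.0, 234.0], 0.61)]
bin_red [([208.0, 169.0], 0.94)]
bin_blue [([386.0, 176.0], 0.9), ([447.0, 155.0], 0.7)]
bin_yellow [([260.0, 156.0], 0.58)]
bin_black [([323.0, 164.0], 0.77), ([233.0, 222.0], 0.74), ([197.0, 228.0], 0.43)]
```

```bash
python3 - <<'E'
import cv2
a=cv2.imread("pics/top0.png")[130:270,160:480]; cv2.imwrite("pics/topc.png",cv2.resize(a,None,fx=2.5,fy=2.5,interpolation=cv2.INTER_CUBIC))
E
```

```text
(no output)
```

View pics/topc.png

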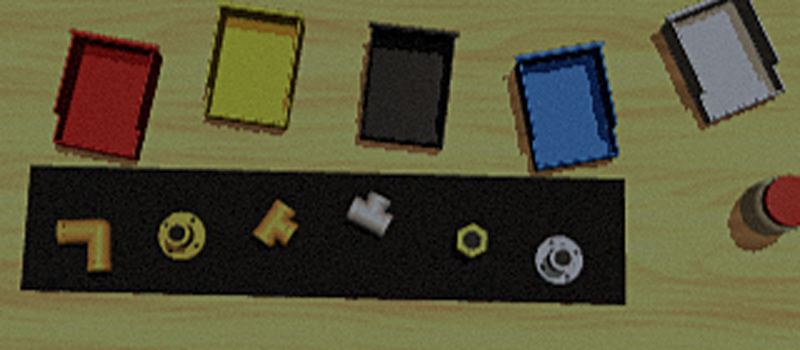

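View pics/scene0.png

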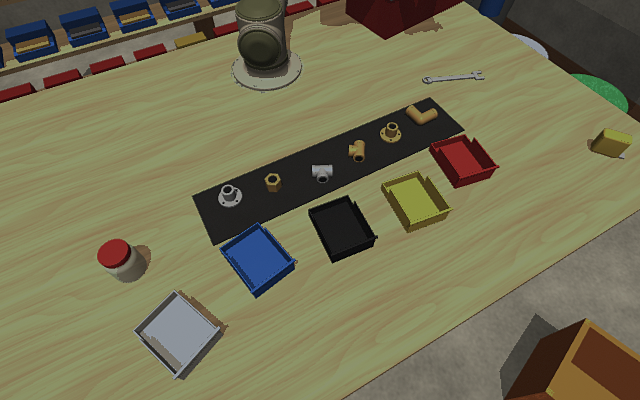

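The top view (full-image pixels) shows these:

| Item | Top pixel |
|---|---|
| brass elbow | (193,228) |
| brass flange | (232,225) |
| brass tee | (269,219) |
| steel tee (grey decoy) | (308,215) |
| brass hex | (348,226) |
| steel flange (grey decoy) | (383,233) |
| red bin | (203,169) |
| yellow bin | (262,158) |
| black bin | (323,165) |
| blue bin | (387,173) |
| white bin (decoy) | (447,155) |

The scene view shows the same order. Its brass things are the elbow (421,115), flange (391,131), tee (357,151) and hex (273,182). The greys are the tee (321,173) and flange (230,195).

```bash
cat > h.py <<'E'
from rig import env
import numpy as np, cv2
from scipy.spatial.transform import Rotation as R
def ray(d,px):
    p=np.array(d["pose"]); v=np.array([(px[0]-d["cx"])/d["fx"],-(px[1]-d["cy"])/d["fy"],-1.])
    return p[:3,3],p[:3,:3]@v
def onz(d,px,z):
    o,v=ray(d,px); return o+v*(z-o[2])/v[2]
def tri(rays):
    A=np.zeros((3,3));b=np.zeros(3)
    for o,v in rays:
        v=v/np.linalg.norm(v);P=np.eye(3)-np.outer(v,v);A+=P;b+=P@o
    return np.linalg.solve(A,b)
def proj(d,X):
    p=np.array(d["pose"]);c=p[:3,:3].T@(np.asarray(X)-p[:3,3]);return np.array([d["cx"]-d["fx"]*c[0]/c[2],d["cy"]+d["fy"]*c[1]/c[2]])
def go(xyz,yaw=None):
    """shift & z-turn in tool axes to TCP xyz, tool y axis at world angle yaw deg (mod 180), tool straight down"""
    s=env.observe(); T=np.array(s["tool_rot"]); sh=T.T@(np.array(xyz)-s["position"])
    rv=np.zeros(3)
    if yaw is not None:
        best=None
        for k in (-180,0,180):
            a=np.radians(yaw+k); y=np.array([np.cos(a),np.sin(a),0]); z=np.array([0,0,-1.])
            G=np.column_stack([np.cross(y,z),y,z]); r=R.from_matrix(T.T@G).as_rotvec()
            if best is None or abs(r).sum()<abs(best).sum(): best=r
        rv=best
    print("go",np.round(xyz,3),"yaw",yaw,"-> shift",np.round(sh,4),"turn",np.round(rv,3),"rows>=",round(max(np.linalg.norm(sh)/.0625,np.linalg.norm(rv)/.187),1),"q6",np.round(s["q"][5],1))
E
python3 - <<'E'
from h import *
t=env.get_image("top");s=env.get_image("scene")
top={"elbow":(197,228),"flange":(233,225),"tee":(268,217),"stee":(308,216),"hex":(348,226),"sflange":(382,234)}
for n in ["elbow","flange","tee","hex"]: print(n,[(np.round(r["centre"]).tolist(),round(r["conf"],2)) for r in env.tip_of("scene","brass_"+n)], onz(t,top[n],.02).round(3))
print("steel",onz(t,top["stee"],.02).round(3),onz(t,top["sflange"],.02).round(3))
# bins: mask -> corners
for b in ["red","yellow","black","blue"]:
    r=env.trace("top","bin_"+b)[0]; m=r["mask"].astype(np.uint8)
    q=cv2.minAreaRect(np.argwhere(m)[:,::-1].astype(np.float32)); ps=cv2.boxPoints(q)
    w=np.array([onz(t,p,.03)[:2] for p in ps]); e=w[1]-w[0],w[2]-w[1]
    L=max(e,key=np.linalg.norm)
    rs=env.trace("scene","bin_"+b)[0]
    print(b,r["conf"],np.round(q[0]),"ctr",w.mean(0).round(3),"size",[round(np.linalg.norm(x),3) for x in e],"longaxis",np.degrees(np.arctan2(L[1],L[0])).round(1), "tip",[(onz(t,x["centre"],.003)[:2].round(3),round(x["conf"],2)) for x in env.tip_of("top","bin_"+b)][:1], "scene",[(np.round(x["centre"]),round(x["conf"],2)) for x in env.tip_of("scene","bin_"+b)][:2])
E
```

```text
elbow [([420.0, 117.0], 0.83)] [0.43  0.288 0.02 ]
flange [([233.0, 195.0], 0.58), ([388.0, 135.0], 0.55)] [0.442 0.176 0.02 ]
tee [([359.0, 156.0], 0.58), ([412.0, 202.0], 0.39)] [0.469 0.067 0.02 ]
hex [([274.0, 188.0], 0.61)] [ 0.447 -0.184  0.02 ]
steel [ 0.475 -0.058  0.02 ] [ 0.425 -0.29   0.02 ]
red 0.88 [202. 167.] ctr [0.623 0.283] size [np.float64(0.151), np.float64(0.121)] longaxis -8.3 tip [(array([0.629, 0.291]), 0.95)] scene [(array([458., 160.]), 0.56), (array([357., 155.]), 0.38)]
yellow 0.87 [261. 155.] ctr [0.666 0.097] size [np.float64(0.155), np.float64(0.116)] longaxis -6.0 tip [(array([0.666, 0.099]), 0.57)] scene [(array([413., 204.]), 0.8)]
black 0.78 [323. 164.] ctr [ 0.643 -0.101] size [np.float64(0.154), np.float64(0.11)] longaxis -4.8 tip [(array([ 0.645, -0.092]), 0.84)] scene [(array([343., 228.]), 0.65), (array([459., 163.]), 0.25)]
blue 0.88 [449. 151.] ctr [ 0.694 -0.503] size [np.float64(0.124), np.float64(0.146)] longaxis -159.5 tip [(array([ 0.625, -0.298]), 0.82)] scene [(array([254., 262.]), 0.57), (array([233., 195.]), 0.51)]
```

```bash
python3 - <<'E'
from h import *
go([.43,.28,.2],0)
E
```

```text
go [0.43 0.28 0.2 ] yaw 0 -> shift [-0.3367 -0.1628  0.0133] turn [-0.     0.     1.293] rows>= 6.9 q6 -12.3
```

```bash
python3 -m pendant '[[1,-0.06,-0.03,0,0,0,0.18],[1,-0.11,-0.055,0,0,0,0.36],[1,-0.16,-0.08,0,0,0,0.54],[1,-0.21,-0.1,0,0,0,0.72],[1,-0.25,-0.12,0.013,0,0,0.9]]'; python3 - <<'E'
from h import *
go([.43,.28,.2],0)
E
```

```text
time_s: 2.38
position: [0.3602, 0.3438, 0.2009]
tool_rot: [[-0.377, 0.926, 0.002], [0.926, 0.377, 0.001], [0.0, 0.002, -1.0]]
ft_force: [0.7, 0.7, -0.4]
grip_width: 0.0856
gripper_force: 0.0
go [0.43 0.28 0.2 ] yaw 0 -> shift [-0.0854  0.0406  0.001 ] turn [ 0.002 -0.001  0.386] rows>= 2.1 q6 7.9
```

```bash
cat > look.py <<'E'
from h import *
import sys,pickle,os
# look.py tag thing... : saves picture, and pickles pixel centres for triangulation
tag=sys.argv[1]; d=env.get_image("wrist"); cv2.imwrite(f"pics/{tag}.png",d["image"])
rec={"d":{k:v for k,v in d.items() if k!="image"}}
for n in sys.argv[2:]:
    rec[n]=[(r["centre"],r["conf"]) for r in env.tip_of("wrist",n)]
    print(n,[(np.round(c).tolist(),round(f,2),onz(d,c,.018)[:2].round(3).tolist()) for c,f in rec[n]])
pickle.dump(rec,open(tag+".pkl","wb"))
E
python3 look.py w1 brass_elbow brass_flange; python3 -m pendant '[[1,-0.04,0.02,0,0,0,0.18],[1,-0.085,0.041,0,0,0,0.35],[1,-0.085,0.041,0,0,0,0.386],[1,-0.085,0.041,0,0,0,0.386]]'; python3 look.py w2 brass_elbow brass_flange brass_tee
```

```text
brass_elbow [([363.0, 229.0], 0.57, [0.432, 0.302])]
brass_flange [([331.0, 316.0], 0.6, [0.442, 0.191])]
time_s: 3.02
position: [0.4279, 0.2829, 0.2005]
tool_rot: [[-0.01, 1.0, -0.0], [1.0, 0.01, 0.0], [0.0, -0.0, -1.0]]
ft_force: [-0.6, 0.0, -0.9]
grip_width: 0.0852
gripper_force: 0.0
brass_elbow [([319.0, 151.0], 0.77, [0.431, 0.3])]
brass_flange [([330.0, 256.0], 0.77, [0.445, 0.187])]
brass_tee [([346.0, 340.0], 0.78, [0.465, 0.078])]
```

View pics/w2.png

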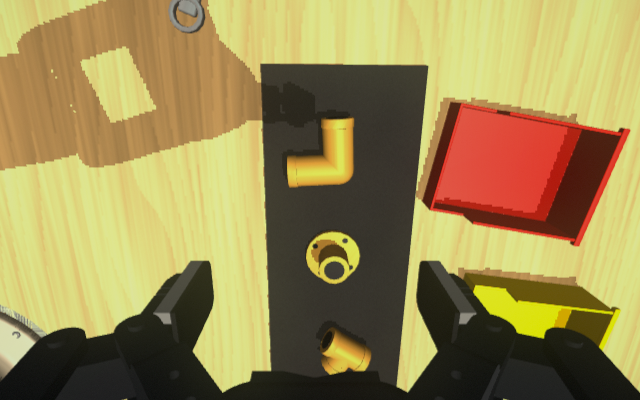

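The wrist view shows the brass elbow with its corner at (340,172), one leg going up (world +y) and one going left (world −x). The brass flange is at (332,258), the brass tee partly in view at (345,350), and the red bin at right. I'll fit the pose, including z, to masks from two wrist positions.

```bash
cat > fit.py <<'E'
from h import *
from scipy.optimize import minimize
import sys,pickle
def cyl(a,b,r):
    a,b=np.array(a,float),np.array(b,float);z=(b-a)/np.linalg.norm(b-a);u=np.cross(z,[.3,.5,.8]);u/=np.linalg.norm(u);w=np.cross(z,u)
    t=np.linspace(0,2*np.pi,24,endpoint=False)[:,None]; c=r*(np.cos(t)*u+np.sin(t)*w); return np.vstack([a+c,b+c])
hexa=[np.array([[20.78*np.cos(a),20.78*np.sin(a),z] for a in np.radians(30+60*np.arange(6)) for z in(0,30)])]
M={"elbow":[cyl((-17.5,-17.5,15),(32.5,-17.5,15),15),cyl((-17.5,-17.5,15),(-17.5,32.5,15),15)]+[cyl((-17.5,-17.5,z),(-17.5,-17.5,30-z),np.sqrt(225-(15-z)**2)) for z in (0.5,2,4,6,9,13)],
"tee":[cyl((-26,0,15),(26,0,15),15),cyl((0,0,15),(0,28,15),15)],"hex":hexa,
"flange":[cyl((0,0,0),(0,0,6),30),cyl((0,0,6),(0,0,36),16)]}
def render(d,parts,p,S=4):
    m=np.zeros((400*S,640*S),np.uint8);c,s=np.cos(p[2]),np.sin(p[2]);Rz=np.array([[c,-s,0],[s,c,0],[0,0,1]])
    P=np.array(d["pose"])
    for q in parts:
        X=q/1000@Rz.T+[p[0],p[1],p[3]]; C=(X-P[:3,3])@P[:3,:3]
        uv=np.column_stack([d["cx"]-d["fx"]*C[:,0]/C[:,2],d["cy"]+d["fy"]*C[:,1]/C[:,2]])
        cv2.fillConvexPoly(m,cv2.convexHull(np.round(((uv+.5)*S-.5)).astype(np.int32)),1)
    return m
def fit(name,views,x0,yaws,zfix=None):
    big=[cv2.resize(m.astype(np.uint8),None,fx=4,fy=4,interpolation=cv2.INTER_NEAREST) for d,m in views]
    def cost(p):
        p=np.array(p)*[.01,.01,.2,.01]
        if zfix is not None:p[3]=zfix
        i=u=0
        for (d,_),b in zip(views,big):
            r=render(d,M[name],p); i+=(r&b).sum();u+=(r|b).sum()
        return 1-i/max(u,1)
    best=None
    for y in yaws:
        r=minimize(cost,[x0[0]*100,x0[1]*100,np.radians(y)*5,.3],method="Nelder-Mead",options={"initial_simplex":np.array([[x0[0]*100,x0[1]*100,np.radians(y)*5,.3]]*5)+np.vstack([np.zeros(4),np.diag([1,1,1.,.8])]),"maxfev":140,"xatol":.01,"fatol":1e-4})
        if best is None or r.fun<best.fun:best=r
    p=best.x*[.01,.01,.2,.01]
    print(name,"xy",p[:2].round(4),"yaw",np.degrees(p[2]).round(1),"z",(p[3] if zfix is None else zfix).__round__(4),"iou",round(1-best.fun,3));return p
def snap(tag,cam,items):
    """items: {thing:(x,y)} picks the mask nearest the expected place; stores to pickle"""
    d=env.get_image(cam); cv2.imwrite(f"pics/{tag}.png",d["image"]);dd={k:v for k,v in d.items() if k!="image"}; out={}
    for n,xy in items.items():
        e=proj(d,[*xy,.018]); rs=env.trace(cam,n)
        rs=[r for r in rs if np.hypot(*(np.array(r["bbox"][:2])-e))<35]
        print(tag,n,[(np.round(r["bbox"]).tolist(),round(r["conf"],2)) for r in rs][:2])
        if rs: out[n]=(dd,rs[0]["mask"])
    pickle.dump(out,open(tag+".pkl","wb"));return out
E
python3 - <<'E'
from fit import *
XY={"brass_elbow":(.431,.3),"brass_flange":(.445,.185)}
a=snap("s1","wrist",XY);t=snap("t1","top",XY)
for n in XY:
    k=n[6:]; v=[o[n] for o in(a,t) if n in o]
    fit(k,v,XY[n],[90] if k=="elbow" else [0]); fit(k,v[:1],XY[n],[90] if k=="elbow" else [0],zfix=.003)
E
```

```text
s1 brass_elbow [([322.0, 151.0, 66.0, 66.0], 0.87)]
s1 brass_flange [([332.0, 258.0, 56.0, 50.0], 0.73)]
t1 brass_elbow []
t1 brass_flange [([233.0, 224.0, 19.0, 18.0], 0.55)]
elbow xy [0.4318 0.2975] yaw 93.7 z 0.0009 iou 0.972
elbow xy [0.4318 0.2979] yaw 93.5 z 0.003 iou 0.968
flange xy [0.4474 0.1779] yaw 14.2 z -0.002 iou 0.948
flange xy [0.4469 0.1806] yaw 7.6 z 0.003 iou 0.947
```

```bash
python3 - <<'E'
from h import *
go([.448,.3155,.10],3.5)
E
```

```text
go [0.448 0.316 0.1  ] yaw 3.5 -> shift [0.0331 0.0196 0.1003] turn [ 0.    -0.    -0.054] rows>= 1.7 q6 19.7
```

```bash
python3 -m pendant '[[1,0.017,0.01,0.05,0,0,-0.03],[1,0.033,0.02,0.1,0,0,-0.054],[1,0.033,0.02,0.1,0,0,-0.054],[1,0.033,0.02,0.1,0,0,-0.054]]'; python3 - <<'E'
from fit import *
a=snap("s2","wrist",{"brass_elbow":(.4318,.298)})
for n,v in a.items(): fit("elbow",[v],(.4318,.298),[93],zfix=.003)
b=pickle.load(open("s1.pkl","rb"))
if a: fit("elbow",[a["brass_elbow"],b["brass_elbow"]],(.4318,.298),[93])
go([.448,.3155,.022],3.5)
E
```

```text
time_s: 4.03
position: [0.449, 0.3153, 0.1019]
tool_rot: [[-0.061, 0.998, 0.002], [0.998, 0.061, 0.001], [0.001, 0.002, -1.0]]
ft_force: [-0.0, 0.6, 0.5]
grip_width: 0.0856
gripper_force: 0.0
s2 brass_elbow [([292.0, 217.0, 87.0, 90.0], 0.75)]
elbow xy [0.4319 0.298 ] yaw 93.4 z 0.003 iou 0.979
elbow xy [0.4319 0.2977] yaw 93.5 z 0.0023 iou 0.976
go [0.448 0.316 0.022] yaw 3.5 -> shift [ 0.0002 -0.0015  0.0805] turn [ 0.003 -0.001 -0.001] rows>= 1.3 q6 19.2
```

View pics/s2.png

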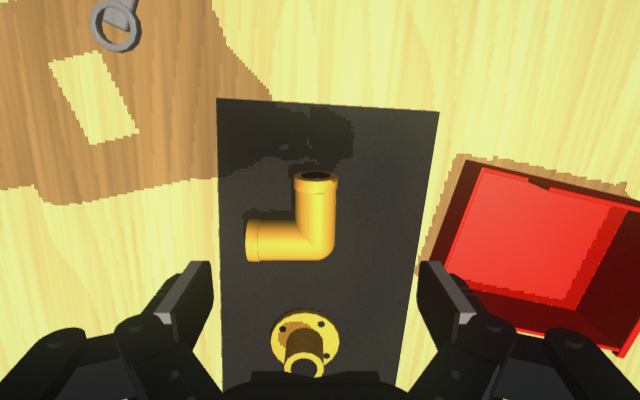

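The close view confirms the brass elbow: corner near (320,245), upper leg end (316,178), left leg end (252,240). Two-view fit puts its underside at z = 2.3 mm, which matches the mat. Descend and grip.

```bash
python3 -m pendant '[[1,0,-0.001,0.04,0,0,0],[1,0,-0.001,0.07,0,0,0],[1,0,-0.001,0.08,0,0,0],[1,0,-0.001,0.08,0,0,0]]' 40; python3 -m pendant '[[0,0,0,0,0,0,0],[0,0,0,0,0,0,0],[0,0,0,0,0,0,0],[0,0,0,0,0,0,0],[0,0,0,0,0,0,0]]' 40;python3 -m pendant '[[0,0,0,0,0,0,0],[0,0,0,0,0,0,0]]'
```

```text
time_s: 4.62
position: [0.448, 0.3152, 0.0213]
tool_rot: [[-0.061, 0.998, 0.001], [0.998, 0.061, 0.0], [0.0, 0.001, -1.0]]
ft_force: [0.6, 0.4, 0.7]
grip_width: 0.0854
gripper_force: 0.0
time_s: 5.25
position: [0.4475, 0.3152, 0.0204]
tool_rot: [[-0.061, 0.998, -0.0], [0.998, 0.061, 0.0], [0.0, 0.0, -1.0]]
ft_force: [0.1, 1.0, -0.5]
grip_width: 0.0001
gripper_force: 0.0
time_s: 5.5
position: [0.4475, 0.3152, 0.0203]
tool_rot: [[-0.061, 0.998, -0.0], [0.998, 0.061, -0.0], [-0.0, -0.0, -1.0]]
ft_force: [-0.4, 0.3, -0.1]
grip_width: -0.0001
gripper_force: 0.0
```

Gripper shut on nothing, so I'm looking again.

```bash
python3 - <<'E'
from h import *
d=env.get_image("wrist");cv2.imwrite("pics/g1.png",d["image"])
print(np.round(env.observe()["q"],1))
E
```

```text
[22.8 33.9 89.7 -0.  56.4 19.3]
```

View pics/g1.png

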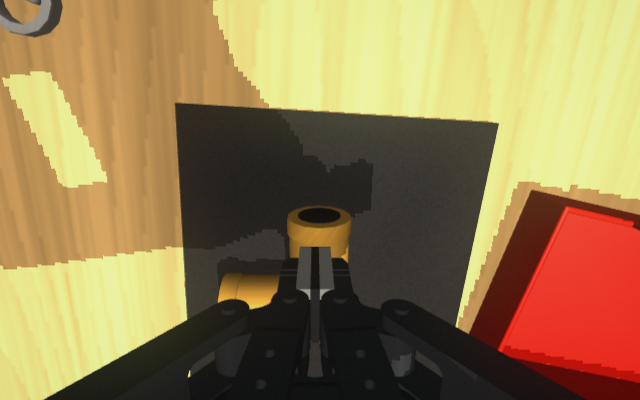

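```bash
python3 - <<'E'
from fit import *
d=env.get_image("wrist"); m=render(d,M["elbow"],(.4319,.298,np.radians(93.5),.003),1)
im=d["image"].copy(); c,_=cv2.findContours(m,0,2); cv2.drawContours(im,c,-1,(255,0,255),1)
s=env.observe();P=np.array(s["position"])
print(P, d["pose"][:3,3])
for z in(-.017,0,.002): 
    p=proj(d,P-[0,0,z]*1 if False else P+np.array([0,0,z])); print(z,p.round()); cv2.circle(im,tuple(int(v) for v in p),3,(0,0,255),-1)
w=env.get_image("scene")
for z in(-.017,0): print("scene",proj(w,P+np.array([0,0,z])))
a=cv2.resize(im[150:400,170:490],None,fx=1.25,fy=1.25); b=cv2.resize(w["image"][60:180,350:500],(500,400),interpolation=cv2.INTER_CUBIC)[:312,:400]
cv2.imwrite("pics/g2.png",np.hstack([a[:312],b]))
E
```

```text
[0.44751577 0.31519415 0.02029258] [0.44202981 0.39237163 0.17987096]
-0.017 [316. 235.]
0 [316. 249.]
0.002 [316. 250.]
scene [426.94376141 118.1988924 ]
scene [428.36719126 113.88633577]
```

View pics/g2.png

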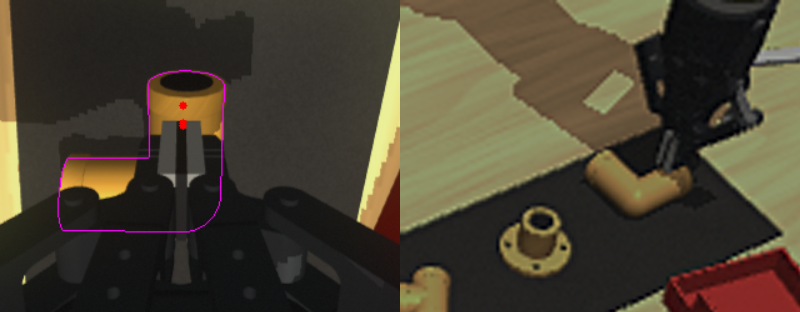

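The overlay (left) shows the elbow exactly where it was fitted. In both views the fingertips stand about 15 mm above the reported TCP, so they closed over the leg. I'll check the tool data against the fingertips' pixels.

```bash
python3 - <<'E'
from h import *
print("tips",env.tcp_to_tips)
import pickle
for tag in ("s2","now"):
    d=pickle.load(open("s2.pkl","rb"))["brass_elbow"][0] if tag=="s2" else env.get_image("wrist")
    P=np.array(d["pose"]); s=env.observe()
    if tag=="now": print("cam in tool",(np.array(s["tool_rot"]).T@(P[:3,3]-s["position"])).round(4)); T=np.array(s["tool_rot"]);p=s["position"]
# project tool points in the present wrist view
for z in(-.04,-.03,-.02,-.01,0,.017):
    print(z,[proj(d,p+T@np.array([x,y,z])).round().tolist() for x,y in((.011,.0),(-.011,0),(.011,.0425),(.011,-.0425))])
E
```

```text
tips 0.017
cam in tool [ 0.0774 -0.0008 -0.1596]
-0.04 [[317.0, 269.0], [317.0, 318.0], [429.0, 269.0], [205.0, 269.0]]
-0.03 [[317.0, 257.0], [317.0, 303.0], [421.0, 257.0], [212.0, 256.0]]
-0.02 [[317.0, 246.0], [316.0, 290.0], [415.0, 246.0], [219.0, 246.0]]
-0.01 [[317.0, 237.0], [316.0, 279.0], [409.0, 237.0], [224.0, 236.0]]
0 [[316.0, 228.0], [316.0, 268.0], [403.0, 228.0], [229.0, 228.0]]
0.017 [[316.0, 216.0], [316.0, 253.0], [396.0, 216.0], [237.0, 216.0]]
```

The fingertips' pixels (row 247 shut, 262 open) give tips about 20 mm *behind* the reported TCP shut and 34 mm open, not 17 mm ahead. The real fingers therefore reach about 37 mm less than stated. I'll reopen, go that much lower while watching the force, then grip.

```bash
python3 -m pendant '[[1,0,0,0,0,0,0],[1,0,0,0,0,0,0],[1,0,0,0,0,0,0],[1,0,0,0,0,0,0],[1,0,0,0,0,0,0]]' 40; python3 -m pendant '[[1,0,0,0.012,0,0,0],[1,0,0,0.024,0,0,0],[1,0,0,0.034,0,0,0],[1,0,0,0.034,0,0,0]]';python3 -m pendant '[[0,0,0,0,0,0,0],[0,0,0,0,0,0,0],[0,0,0,0,0,0,0],[0,0,0,0,0,0,0],[0,0,0,0,0,0,0]]' 40
```

```text
time_s: 6.32
position: [0.4475, 0.3152, 0.0203]
tool_rot: [[-0.061, 0.998, -0.0], [0.998, 0.061, -0.0], [-0.0, -0.0, -1.0]]
ft_force: [0.5, 0.8, 0.7]
grip_width: 0.0855
gripper_force: 0.0
time_s: 6.82
position: [0.447, 0.315, -0.0148]
tool_rot: [[-0.061, 0.998, -0.002], [0.998, 0.061, -0.001], [-0.001, -0.002, -1.0]]
ft_force: [0.4, -0.6, 0.7]
grip_width: 0.0854
gripper_force: 0.0
time_s: 7.45
position: [0.4478, 0.3153, -0.0132]
tool_rot: [[-0.061, 0.998, 0.001], [0.998, 0.061, 0.0], [0.0, 0.001, -1.0]]
ft_force: [-0.7, -1.4, 5.9]
grip_width: 0.0285
gripper_force: 39.1
```

```bash
python3 -m pendant '[[0.6,0,0,0,0,0,0],[0.6,0,0,0,0,0,0],[0.6,0,0,0.004,0,0,0],[0.6,0,0,0.008,0,0,0],[0.6,0,0,0.008,0,0,0]]' 40; python3 -m pendant '[[0,0,0,0,0,0,0],[0,0,0,0,0,0,0],[0,0,0,0,0,0,0],[0,0,0,0,0,0,0],[0,0,0,0,0,0,0]]' 40; python3 - <<'E'
from h import *
a=env.get_image("wrist")["image"];b=env.get_image("scene")["image"]
cv2.imwrite("pics/g3.png",np.hstack([cv2.resize(a[150:400,170:490],(400,312)),cv2.resize(b[80:155,370:466],(400,312),interpolation=cv2.INTER_CUBIC)]))
E
```

```text
time_s: 8.07
position: [0.4477, 0.3153, -0.0184]
tool_rot: [[-0.061, 0.998, 0.002], [0.998, 0.061, 0.001], [0.0, 0.002, -1.0]]
ft_force: [-9.5, -6.3, 40.0]
grip_width: 0.0512
gripper_force: 19.8
time_s: 8.7
position: [0.4489, 0.3163, -0.0156]
tool_rot: [[-0.062, 0.998, 0.006], [0.998, 0.062, 0.003], [0.003, 0.007, -1.0]]
ft_force: [-14.2, -4.6, 64.7]
grip_width: 0.0292
gripper_force: 56.7
```

View pics/g3.png

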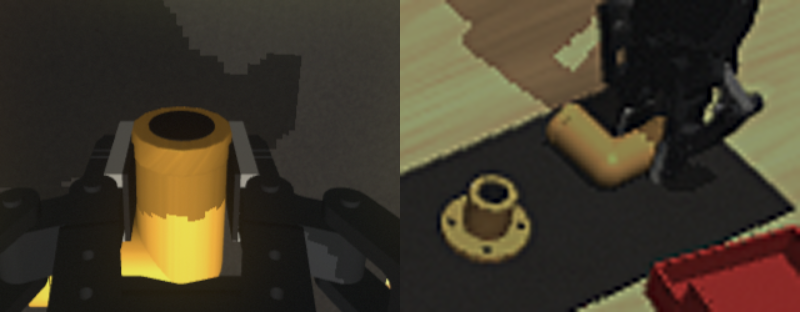

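The tips now press on the mat (65 N), so at grip they sit about 16 mm behind the TCP and the first grip was at the right height. The elbow is held at 29 mm width, as seen between the pads. Lift.

```bash
python3 -m pendant '[[0,0,0,-0.01,0,0,0],[0,0,0,-0.03,0,0,0],[0,0,0,-0.07,0,0,0],[0,0,0,-0.11,0,0,0],[0,0,0,-0.11,0,0,0]]' 50; python3 - <<'E'
from fit import *
a=snap("s3","wrist",{"brass_elbow":(.4319,.298)})
s=env.observe();go([.5,.0,.1],-4)
# blue bin: colour mask in top
t=env.get_image("top");hsv=cv2.cvtColor(t["image"],cv2.COLOR_BGR2HSV)
m=((abs(hsv[...,0].astype(int)-108)<14)&(hsv[...,1]>110)).astype(np.uint8);m[:, :340]=0;m[:,430:]=0;m[:130]=0;m[250:]=0
q=cv2.minAreaRect(np.argwhere(m)[:,::-1].astype(np.float32));print(q,[onz(t,p,.03)[:2].round(3).tolist() for p in cv2.boxPoints(q)])
E
```

```text
time_s: 9.43
position: [0.4486, 0.3157, 0.0903]
tool_rot: [[-0.061, 0.998, 0.004], [0.998, 0.061, 0.002], [0.002, 0.004, -1.0]]
ft_force: [0.2, -0.2, -2.5]
grip_width: 0.0286
gripper_force: 49.6
s3 brass_elbow []
go [0.5 0.  0.1] yaw -4 -> shift [-0.3176  0.0337 -0.0126] turn [-0.001  0.001  0.131] rows>= 5.1 q6 19.3
((373.0710144042969, 198.3954620361328), (98.30536651611328, 69.33134460449219), 84.89783477783203) [[0.68, -0.136], [0.705, -0.357], [0.394, -0.381], [0.371, -0.169]]
```

```bash
python3 -m pendant '[[0,-0.05,0.0,-0.02,0,0,0],[0,-0.11,0.01,-0.03,0,0,0],[0,-0.17,0.02,-0.03,0,0,0],[0,-0.23,0.03,-0.03,0,0,-0.04],[0,-0.29,0.05,-0.03,0,0,-0.08]]';python3 -m pendant '[[0,-0.055,0.02,0,0,0,0],[0,-0.11,0.04,0,0,0,0],[0,-0.165,0.06,0,0,0,0],[0,-0.22,0.08,0,0,0,0],[0,-0.27,0.09,0,0,0,0]]';python3 - <<'E'
from h import *
go([.64,-.279,.12],8)
E
```

```text
time_s: 10.2
position: [0.5141, 0.0277, 0.1169]
tool_rot: [[-0.142, 0.99, -0.003], [0.99, 0.142, 0.001], [0.001, -0.003, -1.0]]
ft_force: [1.7, 0.8, -2.2]
grip_width: 0.0288
gripper_force: 49.6
time_s: 10.82
position: [0.6421, -0.2268, 0.1157]
tool_rot: [[-0.14, 0.99, -0.003], [0.99, 0.14, 0.002], [0.002, -0.003, -1.0]]
ft_force: [0.7, 0.2, -2.5]
grip_width: 0.0283
gripper_force: 49.6
go [ 0.64  -0.279  0.12 ] yaw 8 -> shift [-0.0514 -0.0094 -0.0044] turn [-0.003 -0.002  0.001] rows>= 0.8 q6 -37.5
```

```bash
python3 -m pendant '[[0,-0.025,-0.005,0,0,0,0],[0,-0.051,-0.009,0,0,0,0],[0,-0.051,-0.009,0,0,0,0]]'; python3 - <<'E'
from fit import *
d=env.get_image("wrist"); im=d["image"].copy()
def bins(d,im,x,y,yaw):
    c,s=np.cos(np.radians(yaw)),np.sin(np.radians(yaw))
    for hx,hy,z in((67,50,3),(70,53,0)):
        ps=np.array([proj(d,[x+(c*a-s*b)/1000,y+(s*a+c*b)/1000,z/1000]) for a,b in((-hx,-hy),(hx,-hy),(hx,hy),(-hx,hy))])
        cv2.polylines(im,[ps.astype(np.int32)],True,(255,0,255),1)
bins(d,im,.625,-.298,8)
t=env.get_image("top");tm=t["image"].copy();bins(t,tm,.625,-.298,8)
for b,x,y,w in(("red",.628,.289,-9),("yel",.666,.098,-6),("bla",.645,-.095,-4)): bins(t,tm,x,y,w)
cv2.imwrite("pics/b1.png",np.vstack([np.hstack([im[:,0:640],]),cv2.resize(tm[130:205,170:450],(640,171),interpolation=cv2.INTER_CUBIC)]))
print([(np.round(x["centre"]),onz(d,x["centre"],.0)[:2].round(3),round(x["conf"],2)) for x in env.tip_of("wrist","bin_blue")])
print(env.observe()["position"])
E
```

```text
time_s: 11.2
position: [0.6394, -0.2783, 0.1176]
tool_rot: [[-0.139, 0.99, -0.001], [0.99, 0.139, 0.001], [0.001, -0.001, -1.0]]
ft_force: [-0.8, -0.4, -2.1]
grip_width: 0.0286
gripper_force: 49.7
[(array([286., 207.]), array([ 0.618, -0.3  ]), 0.65)]
[ 0.64005309 -0.27592847  0.11836153]
```

View pics/b1.png

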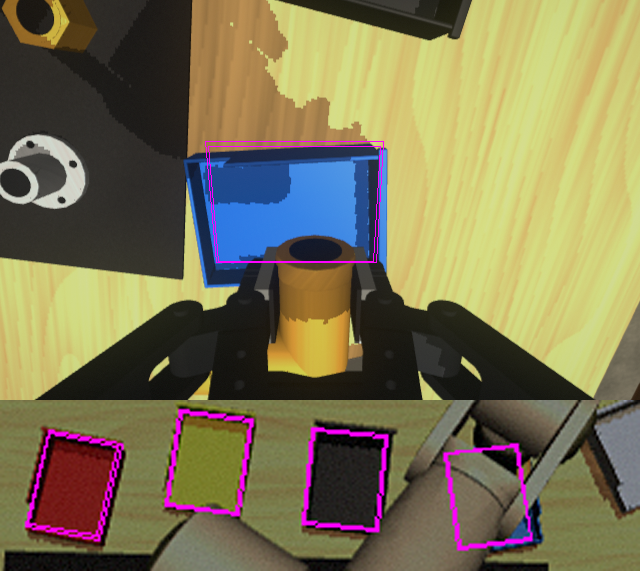

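The wrist view shows the blue bin's floor from (205,168) to (370,150), about 17 px nearer than my outline, so its centre is about (.624,−.310). In the top view the outlines of red, yellow and black match. Place the elbow slightly toward the low front.

```bash
python3 - <<'E'
from h import *
go([.627,-.292,.0],9)
E
```

```text
go [ 0.627 -0.292  0.   ] yaw 9 -> shift [-0.0141 -0.0152  0.1184] turn [-0.    -0.001 -0.015] rows>= 1.9 q6 -41.2
```

```bash
python3 -m pendant '[[0,-0.014,-0.015,0.03,0,0,-0.015],[0,-0.014,-0.015,0.07,0,0,-0.015],[0,-0.014,-0.015,0.105,0,0,-0.015],[0,-0.014,-0.015,0.118,0,0,-0.015],[0,-0.014,-0.015,0.118,0,0,-0.015]]';python3 -m pendant '[[0,0,0,0.004,0,0,0],[0,0,0,0.008,0,0,0],[0,0,0,0.010,0,0,0],[0,0,0,0.010,0,0,0]]'
```

```text
time_s: 11.98
position: [0.6274, -0.2923, 0.0005]
tool_rot: [[-0.156, 0.988, -0.0], [0.988, 0.156, 0.0], [0.0, -0.0, -1.0]]
ft_force: [0.6, 0.8, -1.4]
grip_width: 0.0287
gripper_force: 49.7
time_s: 12.48
position: [0.6272, -0.293, -0.0097]
tool_rot: [[-0.155, 0.988, -0.0], [0.988, 0.155, 0.0], [0.0, -0.0, -1.0]]
ft_force: [0.5, -0.6, -2.0]
grip_width: 0.0288
gripper_force: 49.7
```

```bash
python3 -m pendant '[[0,0,0,0.002,0,0,0],[0,0,0,0.003,0,0,0],[0,0,0,0.003,0,0,0]]'; python3 -m pendant '[[0,0,0,0.001,0,0,0],[0,0,0,0.002,0,0,0],[0,0,0,0.002,0,0,0]]'
```

```text
time_s: 12.85
position: [0.6272, -0.2929, -0.0128]
tool_rot: [[-0.155, 0.988, -0.0], [0.988, 0.155, 0.0], [0.0, -0.0, -1.0]]
ft_force: [-0.6, 0.3, -1.0]
grip_width: 0.0284
gripper_force: 49.7
time_s: 13.22
position: [0.6272, -0.2929, -0.0148]
tool_rot: [[-0.155, 0.988, -0.0], [0.988, 0.155, 0.0], [0.0, -0.0, -1.0]]
ft_force: [-0.0, -0.1, -1.3]
grip_width: 0.0286
gripper_force: 49.7
```

```bash
python3 -m pendant '[[0,0,0,0.001,0,0,0],[0,0,0,0.0015,0,0,0],[0,0,0,0.0015,0,0,0]]'; python3 -m pendant '[[0.4,0,0,0,0,0,0],[0.5,0,0,0,0,0,0],[0.5,0,0,0,0,0,0]]'; python3 -m pendant '[[0.5,0,0,-0.02,0,0,0],[0.5,0,0,-0.06,0,0,0],[0.5,0,0,-0.11,0,0,0],[0.5,0,0,-0.16,0,0,0],[0.5,0,0,-0.16,0,0,0]]'; python3 - <<'E'
from fit import *
a=snap("s4","wrist",{"brass_elbow":(.612,-.310)})
for n,v in a.items(): fit("elbow",[v],(.612,-.310),[98])
E
```

```text
time_s: 13.6
position: [0.6274, -0.293, -0.0152]
tool_rot: [[-0.155, 0.988, 0.0], [0.988, 0.155, -0.0], [-0.001, 0.0, -1.0]]
ft_force: [-2.6, 1.9, 5.5]
grip_width: 0.0289
gripper_force: 53.6
time_s: 13.98
position: [0.6273, -0.2929, -0.0163]
tool_rot: [[-0.155, 0.988, -0.0], [0.988, 0.155, 0.0], [0.0, -0.0, -1.0]]
ft_force: [-0.6, -0.3, -0.2]
grip_width: 0.0422
gripper_force: 0.0
time_s: 14.6
position: [0.6287, -0.2938, 0.1486]
tool_rot: [[-0.155, 0.988, 0.007], [0.988, 0.156, -0.005], [-0.006, 0.006, -1.0]]
ft_force: [0.2, -0.2, -0.0]
grip_width: 0.0426
gripper_force: 0.0
s4 brass_elbow [([293.0, 197.0, 77.0, 74.0], 0.93)]
elbow xy [ 0.6112 -0.3125] yaw 98.6 z 0.004 iou 0.967
```

View pics/s4.png

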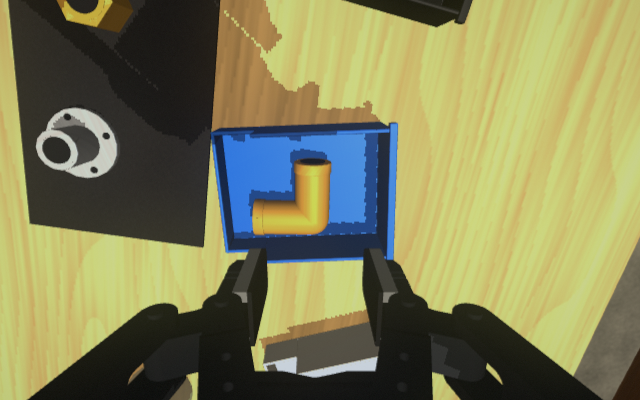

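The elbow lies flat in the blue bin (z 4 mm, centred within about 15 mm). Next is the hex.

```bash
python3 - <<'E'
from h import *
go([.45,-.20,.17],0)
E
```

```text
go [ 0.45 -0.2   0.17] yaw 0 -> shift [ 0.1192 -0.1605 -0.0265] turn [-0.    -0.     0.156] rows>= 3.2 q6 -43.7
```

```bash
python3 -m pendant '[[0.5,0.03,-0.04,-0.026,0,0,0.05],[0.6,0.06,-0.08,-0.026,0,0,0.1],[1,0.09,-0.12,-0.026,0,0,0.156],[1,0.12,-0.16,-0.026,0,0,0.156],[1,0.12,-0.16,-0.026,0,0,0.156]]'; python3 - <<'E'
from fit import *
a=snap("s5","wrist",{"brass_hex":(.447,-.184),"steel_tee":(.475,-.058)})
t=snap("t5","top",{"brass_hex":(.447,-.184)})
if "brass_hex" in a:
    p=fit("hex",[a["brass_hex"]],(.447,-.184),[0,20,40],zfix=.003)
    if "brass_hex" in t: fit("hex",[a["brass_hex"],t["brass_hex"]],p[:2],[np.degrees(p[2])])
    ps=p
    go([p[0],p[1],.06],np.degrees(p[2])%60)
if "steel_tee" in a: fit("tee",[a["steel_tee"]],(.475,-.058),[0,120,240],zfix=.003)
E
```

```text
time_s: 15.32
position: [0.4476, -0.1971, 0.1686]
tool_rot: [[0.0, 1.0, -0.004], [1.0, -0.0, 0.003], [0.003, -0.004, -1.0]]
ft_force: [-0.7, -0.6, 0.1]
grip_width: 0.0854
gripper_force: 0.0
s5 brass_hex [([318.0, 162.0, 45.0, 53.0], 0.91)]
s5 steel_tee []
t5 brass_hex [([349.0, 224.0, 11.0, 12.0], 0.64)]
hex xy [ 0.448  -0.1843] yaw 27.4 z 0.003 iou 0.975
hex xy [ 0.448  -0.1844] yaw 26.8 z 0.0018 iou 0.951
go [ 0.448 -0.184  0.06 ] yaw 27.439034119107056 -> shift [ 0.0154 -0.0032  0.1093] turn [-0.    -0.    -0.479] rows>= 2.6 q6 -37.7
```

View pics/s5.png

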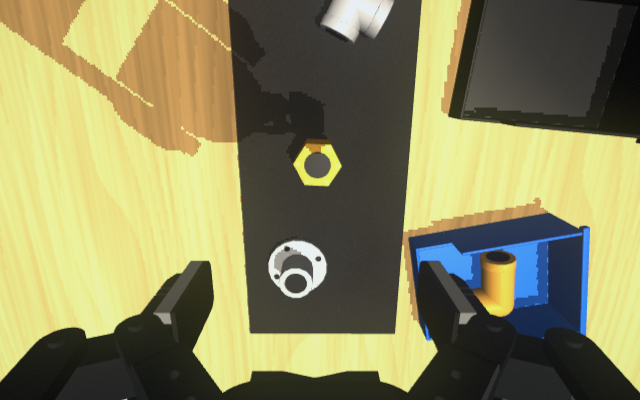

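Brass hex at (318,163), with the steel flange (298,270) and steel tee (355,15) clear of it. Fit: (.448,−.184), yaw 27°, z ≈ 2 mm. Going down with the jaws along 27°.

```bash
python3 -m pendant '[[1,0.0,0,0.03,0,0,-0.16],[1,0.015,-0.001,0.06,0,0,-0.32],[1,0.015,-0.002,0.1,0,0,-0.479],[1,0.015,-0.003,0.109,0,0,-0.479],[1,0.015,-0.003,0.109,0,0,-0.479]]';  python3 - <<'E'
from h import *
go([.448,-.184,-.009],27.2)
E
```

```text
time_s: 16.2
position: [0.448, -0.1847, 0.0609]
tool_rot: [[-0.458, 0.889, -0.0], [0.889, 0.458, 0.0], [0.0, -0.0, -1.0]]
ft_force: [0.8, -0.2, 0.7]
grip_width: 0.0857
gripper_force: 0.0
go [ 0.448 -0.184 -0.009] yaw 27.2 -> shift [0.0006 0.0003 0.0699] turn [-0.    -0.     0.001] rows>= 1.1 q6 -63.7
```

```bash
python3 -m pendant '[[1,0.0005,0,0.03,0,0,0],[1,0.0005,0,0.055,0,0,0],[1,0.0005,0,0.069,0,0,0],[1,0.0005,0,0.069,0,0,0]]'; python3 -m pendant '[[0,0,0,0,0,0,0],[0,0,0,0,0,0,0],[0,0,0,0,0,0,0],[0,0,0,0,0,0,0],[0,0,0,0,0,0,0]]' 50
```

```text
time_s: 16.7
position: [0.4476, -0.184, -0.008]
tool_rot: [[-0.46, 0.888, 0.0], [0.888, 0.46, -0.0], [-0.0, -0.0, -1.0]]
ft_force: [0.4, 0.6, 0.1]
grip_width: 0.0856
gripper_force: 0.0
time_s: 17.32
position: [0.4477, -0.184, -0.0074]
tool_rot: [[-0.461, 0.887, 0.001], [0.887, 0.461, -0.001], [-0.001, 0.001, -1.0]]
ft_force: [-0.8, 0.3, 6.5]
grip_width: 0.0351
gripper_force: 50.5
```

```bash
python3 -m pendant '[[0,0,0,-0.01,0,0,0],[0,0,0,-0.04,0,0,0],[0,0,0,-0.09,0,0,0],[0,0,0,-0.13,0,0,0],[0,0,0,-0.13,0,0,0]]'; python3 - <<'E'
from h import *
go([.655,.09,.13],-6)
E
```

```text
time_s: 17.95
position: [0.4484, -0.1845, 0.1249]
tool_rot: [[-0.461, 0.887, 0.005], [0.887, 0.461, -0.004], [-0.006, 0.003, -1.0]]
ft_force: [-0.9, -0.3, -1.8]
grip_width: 0.0351
gripper_force: 50.2
go [0.655 0.09  0.13 ] yaw -6 -> shift [ 0.1483  0.3099 -0.0051] turn [0.004 0.005 0.584] rows>= 5.5 q6 -63.8
```

```bash
python3 -m pendant '[[0,0.024,0.05,-0.005,0,0,0.1],[0,0.05,0.1,-0.005,0,0,0.2],[0,0.075,0.155,-0.005,0,0,0.35],[0,0.1,0.21,-0.005,0,0,0.48],[0,0.125,0.26,-0.005,0,0,0.584]]'; python3 - <<'E'
from h import *
go([.655,.09,.13],-6)
E
```

```text
time_s: 18.58
position: [0.6209, 0.0489, 0.1257]
tool_rot: [[0.108, 0.994, -0.002], [0.994, -0.108, 0.0], [-0.0, -0.002, -1.0]]
ft_force: [0.6, -0.9, -0.9]
grip_width: 0.035
gripper_force: 50.3
go [0.655 0.09  0.13 ] yaw -6 -> shift [ 0.0446  0.0294 -0.0043] turn [-0.002  0.    -0.004] rows>= 0.9 q6 -0.2
```

```bash
python3 -m pendant '[[0,0.022,0.015,-0.004,0,0,0],[0,0.044,0.029,-0.004,0,0,0],[0,0.044,0.029,-0.004,0,0,0]]'; cat > binv.py <<'E'
from fit import *
# binv.py tag name x y yaw : overlay of the bin's inner floor and the tip_of estimate
tag,b=sys.argv[1:3];x,y,yaw=map(float,sys.argv[3:])
d=env.get_image("wrist"); im=d["image"].copy();c,s=np.cos(np.radians(yaw)),np.sin(np.radians(yaw))
ps=np.array([proj(d,[x+(c*a-s*e)/1000,y+(s*a+c*e)/1000,.003]) for a,e in((-67,-50),(67,-50),(67,50),(-67,50))])
cv2.polylines(im,[ps.astype(np.int32)],True,(255,0,255),1);cv2.imwrite(f"pics/{tag}.png",im)
print([(np.round(r["centre"]),onz(d,r["centre"],.0)[:2].round(3),round(r["conf"],2)) for r in env.tip_of("wrist","bin_"+b)])
E
python3 binv.py b2 yellow .666 .098 -6; python3 -c "
from h import *
go([.655,.095,0],-6)"
```

```text
time_s: 18.95
position: [0.6538, 0.089, 0.1292]
tool_rot: [[0.103, 0.995, -0.002], [0.995, -0.103, 0.0], [0.0, -0.002, -1.0]]
ft_force: [0.3, -0.5, -1.3]
grip_width: 0.035
gripper_force: 50.4
[(array([323., 170.]), array([0.661, 0.098]), 0.75)]
go [0.655 0.095 0.   ] yaw -6 -> shift [0.0077 0.0013 0.1298] turn [-0.002  0.    -0.   ] rows>= 2.1 q6 3.4
```

View pics/b2.png

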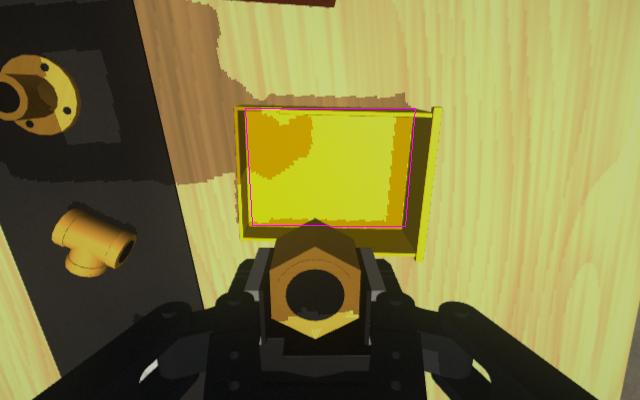

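The yellow bin's floor outline matches: floor spans (247,110) to (405,226), and the hex hangs at (316,293). Place it.

```bash
python3 -m pendant '[[0,0.006,0.001,0.03,0,0,0],[0,0.006,0.001,0.07,0,0,0],[0,0.006,0.001,0.11,0,0,0],[0,0.006,0.001,0.132,0,0,0],[0,0.006,0.001,0.132,0,0,0]]';python3 -m pendant '[[0,0,0,0.002,0,0,0],[0,0,0,0.003,0,0,0],[0,0,0,0.003,0,0,0]]';python3 -m pendant '[[0,0,0,0.001,0,0,0],[0,0,0,0.002,0,0,0],[0,0,0,0.002,0,0,0]]'
```

```text
time_s: 19.68
position: [0.6541, 0.0927, -0.0028]
tool_rot: [[0.106, 0.994, -0.004], [0.994, -0.106, 0.0], [-0.0, -0.004, -1.0]]
ft_force: [-0.6, -0.6, -1.1]
grip_width: 0.0345
gripper_force: 50.4
time_s: 20.05
position: [0.6558, 0.0935, -0.0035]
tool_rot: [[0.105, 0.994, 0.001], [0.994, -0.105, -0.0], [0.0, 0.001, -1.0]]
ft_force: [0.3, 0.5, -2.0]
grip_width: 0.0351
gripper_force: 50.4
time_s: 20.42
position: [0.6555, 0.0936, -0.0063]
tool_rot: [[0.105, 0.994, -0.0], [0.994, -0.105, 0.0], [-0.0, -0.0, -1.0]]
ft_force: [-0.4, 0.3, -1.1]
grip_width: 0.0347
gripper_force: 50.4
```

```bash
python3 -m pendant '[[0,0,0,0.001,0,0,0],[0,0,0,0.0015,0,0,0],[0,0,0,0.0015,0,0,0]]'; python3 -m pendant '[[0.45,0,0,0,0,0,0],[0.57,0,0,0,0,0,0],[0.57,0,0,0,0,0,0]]'; python3 -m pendant '[[0.57,0,0,-0.02,0,0,0],[0.57,0,0,-0.06,0,0,0],[0.57,0,0,-0.11,0,0,0],[0.57,0,0,-0.16,0,0,0],[0.57,0,0,-0.18,0,0,0]]'; python3 - <<'E'
from fit import *
a=snap("s6","wrist",{"brass_hex":(.655,.093),"brass_tee":(.469,.067)})
if "brass_hex" in a: fit("hex",[a["brass_hex"]],(.655,.093),[0,-20])
go([.47,.03,.17],0)
E
```

```text
time_s: 20.8
position: [0.6556, 0.0936, -0.0073]
tool_rot: [[0.105, 0.994, 0.0], [0.994, -0.105, -0.0], [0.0, 0.0, -1.0]]
ft_force: [-1.3, -0.3, 3.1]
grip_width: 0.0351
gripper_force: 50.9
time_s: 21.18
position: [0.6555, 0.0935, -0.0078]
tool_rot: [[0.105, 0.994, -0.0], [0.994, -0.105, 0.0], [-0.0, -0.0, -1.0]]
ft_force: [-0.2, -0.1, 1.3]
grip_width: 0.0489
gripper_force: 0.0
time_s: 21.8
position: [0.6564, 0.0936, 0.1759]
tool_rot: [[0.105, 0.994, 0.005], [0.995, -0.105, -0.0], [0.0, 0.005, -1.0]]
ft_force: [0.1, 0.0, -0.5]
grip_width: 0.0486
gripper_force: 0.0
s6 brass_hex [([314.0, 176.0, 38.0, 52.0], 0.58)]
s6 brass_tee [([120.0, 228.0, 71.0, 67.0], 0.61)]
hex xy [0.6543 0.0917] yaw -7.4 z 0.0013 iou 0.969
go [0.47 0.03 0.17] yaw 0 -> shift [-0.0827 -0.178   0.0025] turn [ 0.001 -0.    -0.105] rows>= 3.1 q6 3.9
```

Hex placed: (.654,.092), upright, on the floor. Next is the brass tee.

```bash
python3 -m pendant '[[0.57,-0.02,-0.045,0,0,0,-0.03],[0.8,-0.04,-0.09,0,0,0,-0.06],[1,-0.062,-0.135,0,0,0,-0.105],[1,-0.08,-0.178,0,0,0,-0.105],[1,-0.08,-0.178,0,0,0,-0.105]]'; python3 - <<'E'
from fit import *
b=pickle.load(open("s6.pkl","rb"))
a=snap("s7","wrist",{"brass_tee":(.469,.067),"brass_flange":(.447,.179),"steel_tee":(.475,-.058)})
k="brass_tee"
if k in a:
    p=fit("tee",[a[k]],(.469,.067),[0,60,120,180,240,300],zfix=.003)
    fit("tee",[a[k],b[k]],p[:2],[np.degrees(p[2])])
    go([p[0],p[1],.06],np.degrees(p[2]))
if "brass_flange" in a: fit("flange",[a["brass_flange"]],(.447,.179),[0],zfix=.003)
E
```

```text
time_s: 22.58
position: [0.4671, 0.0325, 0.1712]
tool_rot: [[0.001, 1.0, -0.004], [1.0, -0.001, 0.001], [0.001, -0.004, -1.0]]
ft_force: [-0.2, -0.9, 1.0]
grip_width: 0.0856
gripper_force: 0.0
s7 brass_tee [([314.0, 145.0, 66.0, 70.0], 0.74)]
s7 brass_flange [([293.0, 19.0, 72.0, 37.0], 0.83)]
s7 steel_tee [([329.0, 261.0, 56.0, 60.0], 0.84)]
tee xy [0.4646 0.0629] yaw 146.4 z 0.003 iou 0.955
tee xy [0.4648 0.0629] yaw 146.5 z 0.0031 iou 0.957
go [0.465 0.063 0.06 ] yaw 146.39336403202662 -> shift [ 0.0301 -0.0061  0.1117] turn [-0.001 -0.     0.587] rows>= 3.1 q6 -10.5
flange xy [0.4473 0.1802] yaw -0.0 z 0.003 iou 0.977
```

View pics/s7.png

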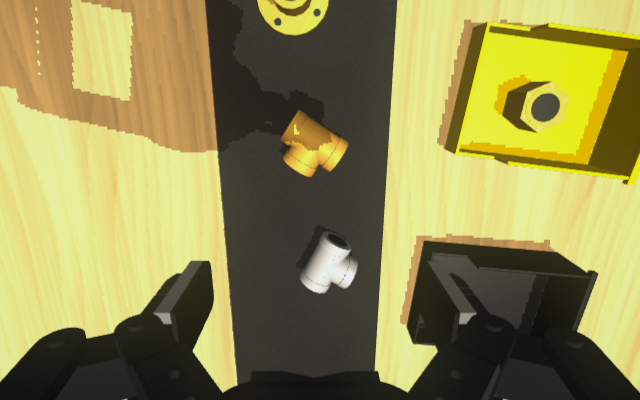

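The brass tee is at (312,142), its run from (292,120) to (340,155) and its branch down-left at (300,165). The grey steel tee at (328,262) is well separated. Two-view fit: (.465,.063), yaw 146.5°, z 3.1 mm.

```bash
python3 -m pendant '[[1,0.03,-0.006,0,0,0,0.16],[1,0.03,-0.006,0.02,0,0,0.32],[1,0.03,-0.006,0.06,0,0,0.48],[1,0.03,-0.006,0.1,0,0,0.587],[1,0.03,-0.006,0.111,0,0,0.587]]'; python3 -m pendant '[[1,0,0,0.0,0,0,0],[1,0,0,0,0,0,0]]'; python3 - <<'E'
from h import *
go([.4647,.0629,-.009],146.5)
E
```

```text
time_s: 23.4
position: [0.4637, 0.063, 0.0592]
tool_rot: [[0.553, 0.833, -0.004], [0.833, -0.553, 0.001], [-0.002, -0.004, -1.0]]
ft_force: [0.1, 0.9, 1.2]
grip_width: 0.0854
gripper_force: 0.0
time_s: 23.65
position: [0.4651, 0.0626, 0.0625]
tool_rot: [[0.553, 0.833, 0.002], [0.833, -0.553, -0.0], [0.001, 0.002, -1.0]]
ft_force: [-0.1, 0.3, -0.8]
grip_width: 0.0854
gripper_force: 0.0
go [ 0.465  0.063 -0.009] yaw 146.5 -> shift [-0.0001 -0.0006  0.0715] turn [ 0.002 -0.001 -0.001] rows>= 1.1 q6 26.7
```

```bash
python3 -m pendant '[[1,0,-0.0005,0.03,0,0,0],[1,0,-0.0005,0.055,0,0,0],[1,0,-0.0005,0.07,0,0,0],[1,0,-0.0005,0.07,0,0,0]]'; python3 -m pendant '[[0,0,0,0,0,0,0],[0,0,0,0,0,0,0],[0,0,0,0,0,0,0],[0,0,0,0,0,0,0]]' 50; python3 -m pendant '[[0,0,0,-0.01,0,0,0],[0,0,0,-0.04,0,0,0],[0,0,0,-0.09,0,0,0],[0,0,0,-0.13,0,0,0],[0,0,0,-0.13,0,0,0]]';python3 - <<'E'
from h import *
go([.618,.29,.13],-9)
E
```

```text
time_s: 24.15
position: [0.464, 0.0629, -0.0084]
tool_rot: [[0.553, 0.833, 0.0], [0.833, -0.553, -0.0], [0.0, 0.0, -1.0]]
ft_force: [0.1, 1.4, 0.7]
grip_width: 0.0854
gripper_force: 0.0
time_s: 24.65
position: [0.4644, 0.0628, -0.0075]
tool_rot: [[0.554, 0.833, 0.002], [0.833, -0.554, -0.0], [0.001, 0.002, -1.0]]
ft_force: [-0.3, -0.6, 8.1]
grip_width: 0.0508
gripper_force: 50.9
time_s: 25.28
position: [0.4649, 0.0629, 0.1243]
tool_rot: [[0.554, 0.833, 0.006], [0.833, -0.554, -0.001], [0.003, 0.006, -1.0]]
ft_force: [-0.3, -0.4, -2.3]
grip_width: 0.0511
gripper_force: 53.4
go [0.618 0.29  0.13 ] yaw -9 -> shift [ 0.2739  0.0018 -0.0049] turn [ 0.006 -0.002 -0.43 ] rows>= 4.4 q6 26.8
```

```bash
python3 -m pendant '[[0,0.055,0,-0.005,0,0,-0.1],[0,0.11,0,-0.005,0,0,-0.2],[0,0.165,0.001,-0.005,0,0,-0.3],[0,0.22,0.002,-0.005,0,0,-0.43],[0,0.274,0.002,-0.005,0,0,-0.43]]'; python3 -m pendant '[[0,0,0,0,0,0,0],[0,0,0,0,0,0,0]]'; python3 binv.py b3 red .628 .289 -9; python3 -c "
from h import *
go([.62,.292,0],-9)"
```

```text
time_s: 25.9
position: [0.6173, 0.2913, 0.1248]
tool_rot: [[0.155, 0.988, -0.002], [0.988, -0.155, -0.001], [-0.001, -0.002, -1.0]]
ft_force: [1.4, -0.6, -0.8]
grip_width: 0.0508
gripper_force: 53.3
time_s: 26.15
position: [0.6163, 0.2895, 0.1249]
tool_rot: [[0.156, 0.988, -0.003], [0.988, -0.156, -0.001], [-0.001, -0.003, -1.0]]
ft_force: [0.2, -1.1, -1.1]
grip_width: 0.0511
gripper_force: 53.3
[(array([323., 184.]), array([0.622, 0.287]), 0.87)]
go [0.62  0.292 0.   ] yaw -9 -> shift [0.0037 0.0031 0.126 ] turn [-0.001  0.001 -0.001] rows>= 2.0 q6 24.2
```

View pics/b3.png

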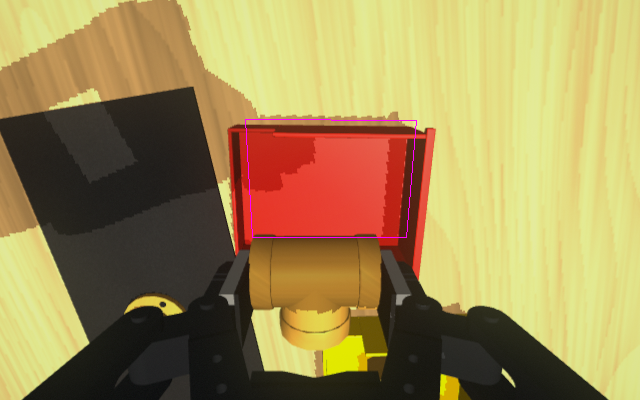

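The red bin's floor starts at about (242,137) and ends at column 403, so its centre is about (.622,.280). The tee hangs level at (315,275). Place it at (.617,.283).

```bash
python3 -m pendant '[[0,-0.005,0.002,0.03,0,0,0],[0,-0.005,0.002,0.07,0,0,0],[0,-0.005,0.002,0.11,0,0,0],[0,-0.005,0.002,0.128,0,0,0],[0,-0.005,0.002,0.128,0,0,0]]';python3 -m pendant '[[0,0,0,0.002,0,0,0],[0,0,0,0.003,0,0,0],[0,0,0,0.003,0,0,0]]';python3 -m pendant '[[0,0,0,0.001,0,0,0],[0,0,0,0.002,0,0,0],[0,0,0,0.002,0,0,0]]'
```

```text
time_s: 26.88
position: [0.618, 0.2841, -0.002]
tool_rot: [[0.157, 0.988, -0.001], [0.988, -0.157, -0.0], [-0.001, -0.001, -1.0]]
ft_force: [0.0, 0.5, -0.4]
grip_width: 0.0506
gripper_force: 53.3
time_s: 27.25
position: [0.6186, 0.2848, -0.004]
tool_rot: [[0.156, 0.988, 0.001], [0.988, -0.156, 0.0], [0.0, 0.001, -1.0]]
ft_force: [-0.1, 1.3, -1.1]
grip_width: 0.0511
gripper_force: 53.3
time_s: 27.62
position: [0.6183, 0.2847, -0.0068]
tool_rot: [[0.156, 0.988, -0.0], [0.988, -0.156, -0.0], [-0.0, -0.0, -1.0]]
ft_force: [-0.1, -0.9, -1.3]
grip_width: 0.0511
gripper_force: 53.3
```

```bash
python3 -m pendant '[[0,0,0,0.001,0,0,0],[0,0,0,0.0015,0,0,0],[0,0,0,0.0015,0,0,0]]'; python3 -m pendant '[[0.65,0,0,0,0,0,0],[0.75,0,0,0,0,0,0],[0.75,0,0,0,0,0,0]]'; python3 -m pendant '[[0.75,0,0,-0.02,0,0,0],[0.75,0,0,-0.06,0,0,0],[0.75,0,0,-0.11,0,0,0],[0.75,0,0,-0.16,0,0,0],[0.75,0,0,-0.18,0,0,0]]'; python3 - <<'E'
from fit import *
a=snap("s8","wrist",{"brass_tee":(.617,.283),"brass_flange":(.447,.180)})
if "brass_tee" in a: fit("tee",[a["brass_tee"]],(.617,.283),[171])
print([onz(pickle.load(open("s8.pkl","rb"))["brass_tee"][0],r["centre"],0).round(3) for r in env.tip_of("wrist","bin_red")])
go([.447,.16,.17],-3)
E
```

```text
time_s: 28.0
position: [0.6184, 0.2847, -0.0073]
tool_rot: [[0.156, 0.988, 0.001], [0.988, -0.156, 0.0], [0.0, 0.001, -1.0]]
ft_force: [-2.4, -1.5, 5.2]
grip_width: 0.0507
gripper_force: 54.2
time_s: 28.38
position: [0.6184, 0.2847, -0.0083]
tool_rot: [[0.156, 0.988, -0.0], [0.988, -0.156, -0.0], [-0.0, -0.0, -1.0]]
ft_force: [0.7, 0.1, -0.0]
grip_width: 0.064
gripper_force: 0.0
time_s: 29.0
position: [0.6191, 0.285, 0.1755]
tool_rot: [[0.156, 0.988, 0.005], [0.988, -0.156, 0.001], [0.002, 0.005, -1.0]]
ft_force: [0.1, -0.5, -1.0]
grip_width: 0.0641
gripper_force: 0.0
s8 brass_tee [([314.0, 183.0, 58.0, 57.0], 0.96)]
s8 brass_flange [([168.0, 292.0, 55.0, 52.0], 0.95)]
tee xy [0.6174 0.2857] yaw 170.0 z 0.0024 iou 0.971
[]
go [0.447 0.16  0.17 ] yaw -3 -> shift [-0.1498 -0.1494  0.0011] turn [-0.001  0.    -0.105] rows>= 3.4 q6 23.8
```

Tee placed flat in red. Now the flange.

```bash
python3 -m pendant '[[0.75,-0.035,-0.035,0,0,0,-0.03],[0.8,-0.07,-0.07,0,0,0,-0.06],[1,-0.11,-0.11,0,0,0,-0.105],[1,-0.15,-0.15,0,0,0,-0.105],[1,-0.15,-0.15,0,0,0,-0.105]]'; python3 - <<'E'
from fit import *
k="brass_flange"
a=snap("s9","wrist",{k:(.447,.180)});b=pickle.load(open("s8.pkl","rb"))
p=fit("flange",[a[k],b[k]],(.447,.18),[0]); p=fit("flange",[a[k]],(.447,.18),[0],zfix=.003)
go([p[0],p[1],.001],-3)
E
```

```text
time_s: 29.82
position: [0.4431, 0.1587, 0.1705]
tool_rot: [[0.054, 0.999, -0.005], [0.999, -0.054, -0.001], [-0.001, -0.005, -1.0]]
ft_force: [0.5, 0.0, 0.2]
grip_width: 0.0854
gripper_force: 0.0
s9 brass_flange [([319.0, 149.0, 70.0, 62.0], 0.57)]
flange xy [0.4472 0.1802] yaw 7.3 z 0.0008 iou 0.856
flange xy [0.4473 0.1804] yaw 6.1 z 0.003 iou 0.958
go [0.447 0.18  0.001] yaw -3 -> shift [ 0.0205 -0.0005  0.1703] turn [-0.001 -0.    -0.   ] rows>= 2.7 q6 8.4
```

View pics/s9.png

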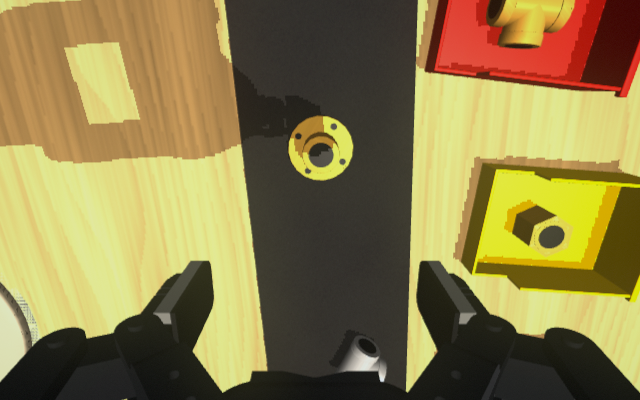

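The brass (yellow) flange is at (320,148), the tee in red (530,20) and the hex in yellow (545,230). The only grey thing, the steel tee, is far off at (362,350). Grip the hub with the tips above the disc.

```bash
python3 -m pendant '[[1,0.0205,0,0.05,0,0,0],[1,0.0205,0,0.1,0,0,0],[1,0.0205,0,0.145,0,0,0],[1,0.0205,0,0.168,0,0,0],[1,0.0205,0,0.168,0,0,0]]'; python3 -m pendant '[[0,0,0,0,0,0,0],[0,0,0,0,0,0,0],[0,0,0,0,0,0,0],[0,0,0,0,0,0,0],[0,0,0,0,0,0,0]]' 50; python3 -m pendant '[[0,0,0,-0.01,0,0,0],[0,0,0,-0.04,0,0,0],[0,0,0,-0.09,0,0,0],[0,0,0,-0.13,0,0,0],[0,0,0,-0.13,0,0,0]]';python3 - <<'E'
from h import *
go([.632,-.09,.13],-4)
E
```

```text
time_s: 30.55
position: [0.4476, 0.1808, 0.0019]
tool_rot: [[0.051, 0.999, -0.004], [0.999, -0.051, -0.0], [-0.001, -0.004, -1.0]]
ft_force: [0.5, -0.2, 0.7]
grip_width: 0.0854
gripper_force: 0.0
time_s: 31.18
position: [0.4484, 0.1806, 0.0048]
tool_rot: [[0.052, 0.999, 0.002], [0.999, -0.052, 0.0], [0.0, 0.002, -1.0]]
ft_force: [-0.8, -0.7, 6.4]
grip_width: 0.0299
gripper_force: 48.9
time_s: 31.8
position: [0.4489, 0.1807, 0.1368]
tool_rot: [[0.052, 0.999, 0.006], [0.999, -0.052, 0.001], [0.001, 0.006, -1.0]]
ft_force: [-0.1, 0.4, -2.7]
grip_width: 0.0303
gripper_force: 50.1
go [ 0.632 -0.09   0.13 ] yaw -4 -> shift [-0.2608  0.1968  0.0078] turn [ 0.006 -0.001  0.018] rows>= 5.2 q6 10.8
```

```bash
python3 -m pendant '[[0,-0.045,0.034,0,0,0,0],[0,-0.09,0.068,0,0,0,0],[0,-0.14,0.105,0,0,0,0.01],[0,-0.185,0.14,0,0,0,0.018],[0,-0.22,0.166,0.005,0,0,0.018]]'; python3 -m pendant '[[0,-0.02,0.015,0,0,0,0],[0,-0.041,0.031,0,0,0,0],[0,-0.041,0.031,0,0,0,0]]'; python3 binv.py b4 black .643 -.096 -4; python3 -c "
from h import *
go([.635,-.097,0],-4)"
```

```text
time_s: 32.42
position: [0.6026, -0.05, 0.1276]
tool_rot: [[0.071, 0.997, -0.002], [0.997, -0.071, 0.0], [0.0, -0.002, -1.0]]
ft_force: [0.5, 0.5, -2.9]
grip_width: 0.0298
gripper_force: 50.0
time_s: 32.8
position: [0.63, -0.0922, 0.127]
tool_rot: [[0.072, 0.997, -0.002], [0.997, -0.072, 0.001], [0.001, -0.002, -1.0]]
ft_force: [0.1, -0.7, -2.5]
grip_width: 0.0301
gripper_force: 50.1
[(array([331., 191.]), array([ 0.642, -0.101]), 0.73)]
go [ 0.635 -0.097  0.   ] yaw -4 -> shift [-0.0062  0.0064  0.1276] turn [-0.002 -0.001 -0.   ] rows>= 2.0 q6 -14.8
```

View pics/b4.png

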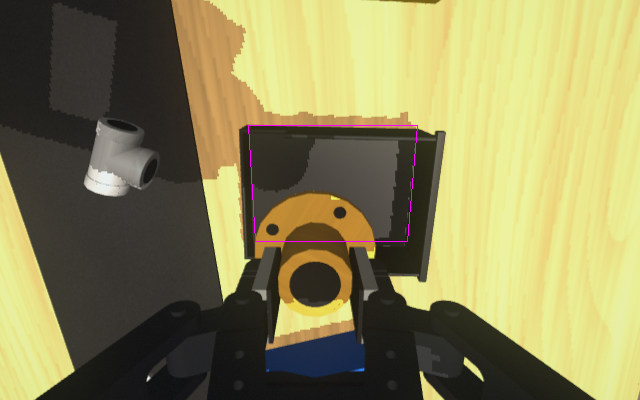

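The black bin's floor starts at about row 138, 12 px below my outline, so its centre is about (.642,−.104). The flange hangs level with its hub at (316,285). Place it.

```bash
python3 -m pendant '[[0,-0.012,0.007,0.03,0,0,0],[0,-0.012,0.007,0.07,0,0,0],[0,-0.012,0.007,0.105,0,0,0],[0,-0.012,0.007,0.119,0,0,0],[0,-0.012,0.007,0.119,0,0,0]]';python3 -m pendant '[[0,0,0,0.001,0,0,0],[0,0,0,0.002,0,0,0],[0,0,0,0.002,0,0,0]]';python3 -m pendant '[[0,0,0,0.001,0,0,0],[0,0,0,0.0015,0,0,0],[0,0,0,0.0015,0,0,0]]'
```

```text
time_s: 33.52
position: [0.636, -0.1028, 0.0097]
tool_rot: [[0.069, 0.998, -0.001], [0.998, -0.069, 0.0], [0.0, -0.001, -1.0]]
ft_force: [-0.5, -0.4, -0.9]
grip_width: 0.0302
gripper_force: 50.1
time_s: 33.9
position: [0.6365, -0.1035, 0.0084]
tool_rot: [[0.07, 0.998, 0.001], [0.998, -0.07, -0.0], [-0.0, 0.001, -1.0]]
ft_force: [-0.4, -0.3, -2.1]
grip_width: 0.03
gripper_force: 50.1
time_s: 34.28
position: [0.6363, -0.1034, 0.0063]
tool_rot: [[0.07, 0.998, -0.0], [0.998, -0.07, 0.0], [0.0, -0.0, -1.0]]
ft_force: [0.5, 1.0, -1.9]
grip_width: 0.0297
gripper_force: 50.1
```

```bash
python3 -m pendant '[[0,0,0,0.001,0,0,0],[0,0,0,0.002,0,0,0],[0,0,0,0.002,0,0,0]]'; python3 -m pendant '[[0.45,0,0,0,0,0,0],[0.52,0,0,0,0,0,0],[0.52,0,0,0,0,0,0]]'; python3 -m pendant '[[0.52,0,0,-0.02,0,0,0],[0.52,0,0,-0.06,0,0,0],[0.52,0,0,-0.11,0,0,0],[0.52,0,0,-0.16,0,0,0],[0.52,0,0,-0.18,0,0,0]]'; python3 - <<'E'
from fit import *
k="brass_flange"
a=snap("s10","wrist",{k:(.636,-.103),"steel_tee":(.475,-.058)})
if k in a: fit("flange",[a[k]],(.636,-.103),[0])
for n,xy in(("steel_tee",(.475,-.058)),):
    if n in a:
        print(n, [onz(a[n][0],r["bbox"][:2],.018)[:2].round(3) for r in env.find_in("wrist",n)][:2])
E
```

```text
time_s: 34.65
position: [0.6364, -0.1034, 0.0049]
tool_rot: [[0.07, 0.998, 0.0], [0.998, -0.07, -0.0], [-0.0, 0.0, -1.0]]
ft_force: [-2.5, 0.8, 5.4]
grip_width: 0.03
gripper_force: 50.7
time_s: 35.02
position: [0.6364, -0.1034, 0.0042]
tool_rot: [[0.07, 0.998, 0.0], [0.998, -0.07, -0.0], [-0.0, 0.0, -1.0]]
ft_force: [-0.9, 0.3, -0.7]
grip_width: 0.0445
gripper_force: 0.0
time_s: 35.65
position: [0.6371, -0.1036, 0.1878]
tool_rot: [[0.07, 0.998, 0.005], [0.998, -0.07, -0.002], [-0.001, 0.005, -1.0]]
ft_force: [-0.3, -0.3, -0.2]
grip_width: 0.0443
gripper_force: 0.0
s10 brass_flange [([314.0, 168.0, 68.0, 57.0], 0.93)]
s10 steel_tee [([143.0, 133.0, 62.0, 65.0], 0.94)]
flange xy [ 0.6349 -0.1039] yaw 20.2 z 0.0012 iou 0.977
steel_tee [array([ 0.482, -0.057])]
```

View pics/s10.png

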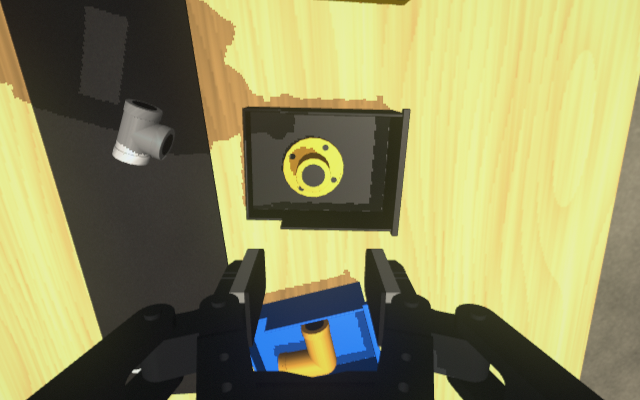

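The flange lies flat in the black bin at (314,168), the elbow is in blue at (310,350), and the steel tee is undisturbed at (143,133). Handing in.

```bash
python3 -m pendant '[[0.52,0,0,0,0,0,0],[0.52,0,0,0,0,0,0]]' >/dev/null; python3 -c "
from rig import env
print(env.close_job())"
```

```text
the job is handed in; nothing more can be done
None
```

I handed the job in at about 36 s: all four brass fittings were measured flat on the floor of their own bins, both steel fittings were left on the mat, and no verdict came back; I viewed 16 pictures, two over the limit of 14.

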